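Nest the hole saws on their storage foot

ROBOT

A 6-joint arm with a two-finger parallel gripper is mounted at the origin on a cart in front of the work surface, level with it; the furniture and walls round the work are solid. World frame = base frame: x ahead of the robot, y to its left, z up, the work surface at z = 0. Lengths are in m, angles in rad, forces in N, time in s.
With the tool pointing down it reaches from about 0.25 to 0.775 m from the base axis. Payload 4 kg.
Tool frame: the origin (TCP) lies midway between the tips of the shut fingers; the grasp point (between the pads) lies 19 mm behind it; z points along the fingers, y is the direction in which the jaws open and shut (so a half turn about z gives the same grasp; the last joint's range is limited). The gripper opens to 94 mm and grips with 3 to 60 N. Pads are 16 mm wide; open, the fingers measure 119 mm over their backs; the gripper's body (75 mm by 177 mm) begins 78 mm behind the grasp point.
Start: joints at [-1.432, 0.087, 1.371, -0, 1.684, -0.103], TCP at [0.132, -0.534, 0.206] pointing down, gripper open.
Joint ranges: [-3.1, 3.1], [-0.76, 2.03], [0.27, 2.55], [-1.08, 4.22], [0.17, 2.65], [-2.57, 2.57]. Speed limits (rad/s): [2.79, 2.79, 3.14, 3.14, 3.14, 3.14].

INTERFACE

Orientations are given as [roll, pitch, yaw] about the fixed x, y, z axes, in that order (R = Rz(yaw) Ry(pitch) Rx(roll)).
In Python, from bench import robot, cams gives the robot as it stands.
- The arm moves only by the tool step_arm, never from a script. Its argument "plan" is a list that holds one entry, the list of rows, each a list of 5 numbers: the shift along the world's x, y, z in mm, then the turn about the world's z in rad, then the opening in per cent of the stroke, from 0 (shut) to 100 (fully open). In form: [[[tx, ty, tz, turn, fingers], ...]]. A call has 1 to 8 rows; each row is the pose to reach, as a shift and turn from the pose commanded when the call began; what a row does not reach only later rows make up. A row lasts 1/12 s, in which the tool goes at most 41.7 mm and 7.16 degrees, less where a joint would pass 70% of its speed; a pose out of reach is approached as far as the arm can. A call with a gripper value outside its range is refused whole. The fingers move at their own pace and stop on an object; the grip force is fixed at half the most. Time passes only in rows, so rows that repeat a pose let the fingers close. It gives the time, the measured TCP pose, the force and the opening at its end, in the units of the state.
- robot.get_obs(): the state, without advancing time (a new reading comes with each control period).
- cams.snapshot(name): name is "side" or "top" or "wrist"; returns a dict with "frame" (384x512x3 uint8, red, green, blue), "camera_matrix" (3x3 intrinsics, pixels), "origin" and "attitude" of the camera in the world; the wrist camera has in their place "T_tool_cam" (4x4, takes a point from camera to tool coordinates, whose origin is the TCP and whose axes are the flange's). Camera axes: x right, y down, z forward; pixel columns grow to the right and rows downward; lengths in m; the calibration is good to about 2 mm. A picture is of the moment at which its call begins: read the wrist's pose just before it. There is no depth.
- robot.close_job(): hands the job in, once; it reports no verdict.
The state is a dict: "time": time; "joint_positions": joint angles; "qvel": joint speeds; "joint_torque": joint torques, N m; "tool_pos": TCP position; "ee_rot": TCP orientation; "wrist_force": force on the tool from outside, world axes, zero at the start; "wrist_torque": the same for the moment, N m; "width": finger opening in m.
Only numpy, scipy, OpenCV 4.12 (cv2) and the standard library are available. Lean on these libraries where they do the work, as an engineer would, in place of code of your own. Each camera call takes 0.05 s, during which the arm holds its last target. There are 200 camera calls.

TASK

Put the hole saw set away on its round storage foot: stand the small saw on the middle of the foot, teeth down, lower the medium one over it and then the large one over both, all standing flat on the foot. Finish by laying the cover squarely on top, and leave everything at rest.

Things in the scene. Friction and masses are not known exactly. Their poses are not given: they have to be found in the camera images.
- saw_small_mid (a point): a plain bright-steel hole saw: a hollow round cup standing mouth down on its teeth, closed flat top with a dark hole at its middle (sizes in mm). The smallest of three: outside diameter 22, height 32, wall 2.5, top 3 thick. The point is its centre, half-way up (16 above its underside); z is its axis, upward. Grip it across the outside at any yaw; 60 g.
- saw_medium_mid (a point): a plain bright-steel hole saw: a hollow round cup standing mouth down on its teeth, closed flat top with a dark hole at its middle (sizes in mm). The middle one: outside diameter 42, bore 37, height 40, inner depth 37. It fits over the small saw with 7.5 of room all round and stands on its own rim. The point is its centre, half-way up (20 above its underside); z is its axis, upward; 120 g.
- saw_large_mid (a point): a plain bright-steel hole saw: a hollow round cup standing mouth down on its teeth, closed flat top with a dark hole at its middle (sizes in mm). The largest: outside diameter 62, bore 57, height 48, inner depth 45. It fits over the medium saw with 7.5 of room all round and stands on its own rim. The point is its centre, half-way up (24 above its underside); z is its axis, upward; 200 g.
- cover_knob (a point): black round cover (mm), rim down: outside diameter 90, skirt bore 84 and 8 deep under a 4 thick disc, 12 high in all, with a knob 20 in diameter (head 22) rising to 46 above the underside. Its disc rests on the large saw's top, the skirt round it with 11 of room. The point: on the knob's axis, 32 above the underside, 20 above the disc, where to grip; z is its axis, upward; 90 g.
- foot_top (a point): (sizes in mm) fixed storage foot: a flat round dark-wood disc with a pale cork face, diameter 96, 10 high, fixed to the bench top. The point is the centre of its upper face, 10 above the bench; z is upward.
Not all that is in view belongs to the job. What is shaped like the part that bears saw_medium_mid but blue, pink or turquoise is not meant.

How it is judged:
On the way, in this order (a step that is already met when the one before it is completed fails the run):
1. the small saw stands on the middle of the foot (horizontal distance between saw_small_mid and foot_top below 0.012 m and z of saw_small_mid in the frame of foot_top between 0.012 and 0.02 m and angle between saw_small_mid's own z axis and vertical below 0.1 rad and linear speed of saw_small below 0.03 m/s), for 0.2 s.
2. the medium saw stands on the foot, over the small one (horizontal distance between each of saw_small_mid, saw_medium_mid and foot_top below 0.012 m and z of saw_small_mid in the frame of foot_top between 0.012 and 0.02 m and angle between each of saw_small_mid, saw_medium_mid's own z axis and vertical below 0.1 rad and z of saw_medium_mid in the frame of foot_top between 0.016 and 0.024 m and linear speed of saw_medium below 0.03 m/s), for 0.2 s.
3. the large saw stands on the foot, over both (horizontal distance between each of saw_small_mid, saw_medium_mid, saw_large_mid and foot_top below 0.012 m and z of saw_small_mid in the frame of foot_top between 0.012 and 0.02 m and angle between each of saw_small_mid, saw_medium_mid, saw_large_mid's own z axis and vertical below 0.1 rad and z of saw_medium_mid in the frame of foot_top between 0.016 and 0.024 m and z of saw_large_mid in the frame of foot_top between 0.02 and 0.028 m and linear speed of saw_large below 0.03 m/s), for 0.2 s.
4. the cover lies on top of the large saw (horizontal distance between each of saw_small_mid, saw_medium_mid, saw_large_mid and foot_top below 0.012 m and z of saw_small_mid in the frame of foot_top between 0.012 and 0.02 m and angle between each of saw_small_mid, saw_medium_mid, saw_large_mid, cover_knob's own z axis and vertical below 0.1 rad and z of saw_medium_mid in the frame of foot_top between 0.016 and 0.024 m and z of saw_large_mid in the frame of foot_top between 0.02 and 0.028 m and z of cover_knob in the frame of foot_top between 0.068 and 0.076 m and horizontal distance between cover_knob and saw_large_mid below 0.012 m and linear speed of cover below 0.03 m/s), for 0.2 s.
At the end, for the whole second after the job is handed in: All three saws stand upright on the foot, nested one inside the other, each within 12 mm of the foot's centre and within 4 mm of its seated height; the cover lies flat on the large saw (tilt under 0.1 rad), within 12 mm of that saw's axis; everything is released and at rest (all of step 4 and linear speed of each of saw_small, saw_medium, saw_large below 0.03 m/s); the robot touches nothing.
It also fails if it takes over 112 s, if anything falls off the work surface, if the arm or the gripper's body presses on something with over 40 N, if the wrist force passes 120 N, or if a joint passes its speed limit or range.

## Working session

There is one attempt and no reset: what is moved stays moved. The work goes in short steps, Python scripts to look and compute and a tool call to move; the robot and the scene stay as the last step left them, time stands still between calls to the robot, and variables do not carry over. Pictures are saved under pics/ and viewed, about 12 in all and at most 16, crops included, and the job is handed in when it is done.

Besides the shell and the picture viewer there is one more tool, called as name(argument=value, ...), one argument or row to a line, values as JSON. step_arm: Moves the arm, as the interface text tells. Its arguments: {"type":"object","properties":{"plan":{"type":"array"}},"required":["plan"]}

```bash
mkdir -p pics; ls
python3 - <<'E'
from bench import robot,cams
import cv2
o=robot.get_obs(); print(o)
for n in ("top","side"):
    s=cams.snapshot(n); cv2.imwrite(f"pics/{n}0.png",cv2.cvtColor(s["frame"],cv2.COLOR_RGB2BGR)); print(n,s["camera_matrix"],s["origin"],s["attitude"])
s=cams.snapshot("wrist");print(s["camera_matrix"],s["T_tool_cam"])
E
```

```text
pics
{'time': 0.0, 'joint_positions': array([-1.43212222e+00,  8.79534787e-02,  1.37226199e+00, -2.02307095e-05,
        1.68354257e+00, -1.03109819e-01]), 'qvel': array([ 8.68286874e-05,  7.35848052e-05, -3.28781595e-04,  7.50946545e-04,
        3.69684814e-04,  3.27888387e-04]), 'joint_torque': array([-1.34935173e-03, -3.40190721e+01, -3.02427042e+01,  7.15748733e-02,
        3.33115587e-02, -1.84950677e-04]), 'tool_pos': array([ 0.13159808, -0.53347151,  0.20430105]), 'ee_rot': array([-3.13943670e+00, -2.02876678e-04,  2.41781451e-01]), 'wrist_force': array([ 0.13981533, -0.09417922,  0.12067931]), 'wrist_torque': array([-0.02526326, -0.00790275, -0.0386085 ]), 'width': 0.09405354402341065}
top [[379.96295224   0.         252.87278775]
 [  0.         379.96295224 196.20240883]
 [  0.           0.           1.        ]] [ 0.42220598 -0.0026404   1.03125011] [-2.97122163 -0.00298293 -1.57982025]
side [[463.2083968    0.         254.26819286]
 [  0.         463.2083968  193.43898197]
 [  0.           0.           1.        ]] [0.55515853 1.15710753 0.81536661] [-2.13921122 -0.01987391 -3.08858893]
[[316.55441888   0.         253.31137309]
 [  0.         316.55441888 187.83460018]
 [  0.           0.           1.        ]] [[ 5.04807685e-04 -9.70982764e-01 -2.39148942e-01  6.83933894e-02]
 [ 9.99999628e-01  3.23029287e-04  7.99299485e-04  3.65739577e-04]
 [-6.98853911e-04 -2.39149257e-01  9.70982566e-01 -1.78712029e-01]
 [ 0.00000000e+00  0.00000000e+00  0.00000000e+00  1.00000000e+00]]
```

View pics/top0.png

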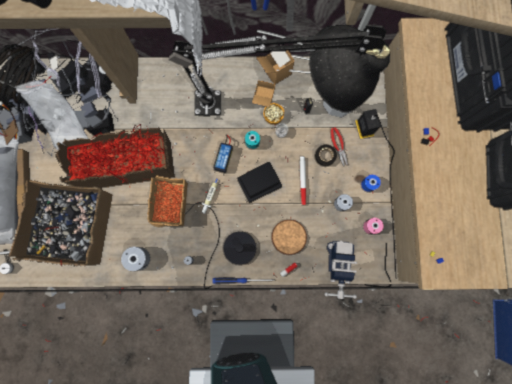

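View pics/side0.png

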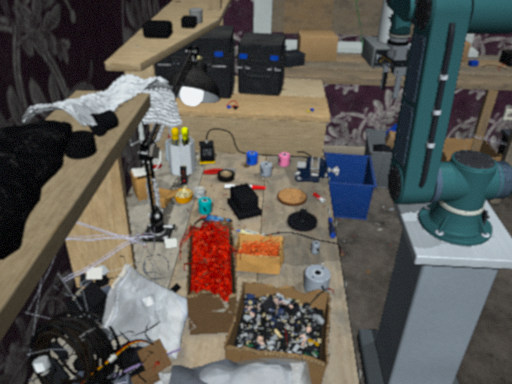

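Top view: large saw (134,259), small saw (187,260), cover (240,248), foot (290,237), grey medium saw (344,202). The blue, pink and turquoise ones are decoys. The side view agrees.

```bash
cat > h.py <<'E'
import numpy as np, cv2
from scipy.spatial.transform import Rotation as R
from bench import robot,cams
def shot(n,f=None):
    o=robot.get_obs(); s=cams.snapshot(n); K=s["camera_matrix"]
    if n=="wrist":
        T=s["T_tool_cam"]; Rt=R.from_euler("xyz",o["ee_rot"]).as_matrix()
        A=Rt@T[:3,:3]; p=Rt@T[:3,3]+o["tool_pos"]
    else: A=R.from_euler("xyz",s["attitude"]).as_matrix(); p=np.array(s["origin"])
    im=cv2.cvtColor(s["frame"],cv2.COLOR_RGB2BGR)
    if f: cv2.imwrite("pics/"+f,im)
    return im,K,A,p
def w(c,u,v,z):
    _,K,A,p=c; d=A@np.linalg.inv(K)@np.array([u,v,1.]); return p+d*(z-p[2])/d[2]
def px(c,P):
    _,K,A,p=c; q=K@A.T@(np.array(P)-p); return q[:2]/q[2]
E
python3 - <<'E'
from h import *
c=shot("top");s=shot("side")
for n,u,v,z in (("large",134,259,.048),("small",187,260,.032),("cover",240,248,.012),("foot",290,237,.01),("med",344,202,.04),("foot edge",308,237,.01)):
    P=w(c,u,v,z);print(n,P.round(3),np.hypot(*P[:2]).round(3),px(s,P).round())
E
```

```text
large [0.431 0.298 0.048] 0.524 [317. 272.]
small [0.428 0.165 0.032] 0.458 [315. 243.]
cover [0.458 0.028 0.012] 0.459 [302. 219.]
foot [ 0.486 -0.106  0.01 ] 0.498 [291. 195.]
med [ 0.575 -0.248  0.04 ] 0.626 [266. 164.]
foot edge [ 0.486 -0.154  0.01 ] 0.51 [291. 187.]
```

step_arm(
  plan=[
    [[25,35,10,-0.12,100],[50,70,20,-0.24,100],[75,105,20,-0.24,100],[100,140,20,-0.24,100],[125,175,20,-0.24,100],[149,208,20,-0.24,100],[173,240,20,-0.24,100],[197,272,20,-0.24,100]],
  ],
)

```text
time: 0.92
tool_pos: [0.3265, -0.264, 0.2256]
ee_rot: [3.141, -0.001, 0.001]
wrist_force: [0.8, -0.4, -0.8]
width: 0.0938
```

step_arm(
  plan=[
    [[25,30,0,0,100],[50,60,0,0,100],[75,90,0,0,100],[100,120,0,0,100],[125,140,0,0,100],[148,156,0,0,100],[158,156,0,0,100],[158,156,0,0,100]],
  ],
)

```text
time: 1.58
tool_pos: [0.4851, -0.1091, 0.2247]
ee_rot: [3.142, 0.001, 0.005]
wrist_force: [-0.2, -0.8, 0.2]
width: 0.094
```

Run:
```python
from h import *
o=robot.get_obs();print(o["time"],o["tool_pos"],o["ee_rot"],np.abs(o["qvel"]).max())
c=shot("wrist","w1.png")
for P in ((.486,-.106,.01),(.575,-.248,.04)): print(px(c,P))
```

```text
1.5833 [ 0.48506317 -0.10908614  0.22473824] [3.14154999e+00 1.10291750e-03 4.59500914e-03] 0.04557877679142273
[250.18196899 165.04194685]
[379.35409515  90.31497257]
```

View pics/w1.png

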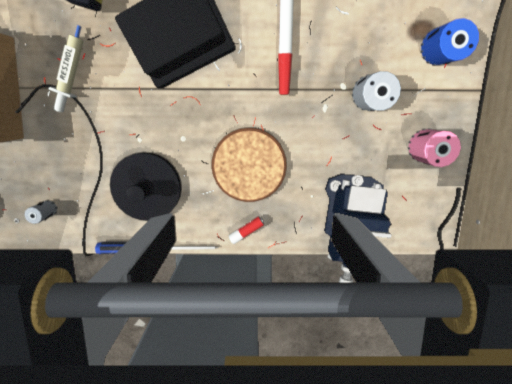

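Foot centre is at about (249,163), matching the prediction. Medium's top is at (380,90), the cover at (146,186) and small at (39,211). Next I go above the small saw.

step_arm(
  plan=[
    [[-8,39,0,0,100],[-16,79,0,0,100],[-24,119,0,0,100],[-32,159,0,0,100],[-40,199,-20,0,100],[-48,235,-40,0,100],[-57,265,-65,0,100],[-57,274,-85,0,100]],
  ],
)

```text
time: 2.3
tool_pos: [0.4248, 0.166, 0.1398]
ee_rot: [-3.14, 0.0, 0.004]
wrist_force: [1.0, 0.0, -0.8]
width: 0.0943
```

step_arm(
  plan=[
    [[0,0,0,0,100],[0,0,0,0,100]],
  ],
)

```text
time: 2.47
tool_pos: [0.4258, 0.1628, 0.1398]
ee_rot: [3.14, 0.002, 0.001]
wrist_force: [0.2, -0.2, 0.1]
width: 0.0942
```

Run:
```python
from h import *
o=robot.get_obs();print(o["time"],o["tool_pos"],o["ee_rot"],np.abs(o["qvel"]).max())
c=shot("wrist","w2.png")
for P in ((.428,.165,.032),(.458,.028,.012)): print(px(c,P))
```

```text
2.4667 [0.42582382 0.16282295 0.13980406] [3.13974798e+00 2.49635360e-03 1.38977730e-03] 0.061047905178526485
[249.96035768 183.16979976]
[391.55035662 148.48255349]
```

View pics/w2.png

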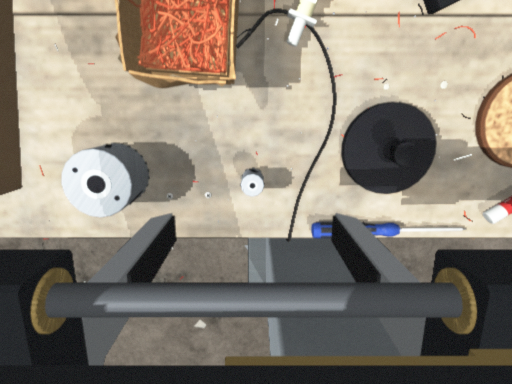

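Run:
```python
from h import *
o=robot.get_obs()
c=shot("wrist")
print("small",w(c,252.5,185,.032),"large",w(c,97,183.5,.048),"cover",w(c,389,147.5,.012),w(c,403,153,.046), o["tool_pos"])
g=cv2.imread("pics/w2.png")[165:205,230:280]
m=(g.min(2)>150).astype(np.uint8); print(cv2.boundingRect(m), np.argwhere(m).mean(0)+[165,230])
```

```text
small [0.42761071 0.16261628 0.032     ] large [0.43270874 0.29965889 0.048     ] cover [0.46040119 0.02985898 0.012     ] [0.45951252 0.0318218  0.046     ] [0.42719691 0.16269861 0.14137568]
(0, 0, 50, 40) [187.73841962 250.73910082]
```

step_arm(
  plan=[
    [[0,0,-35,0,55],[0,0,-70,0,55],[0,0,-100,0,55],[0,0,-120,0,55],[0,0,-133,0,55],[0,0,-133,0,55],[0,0,-133,0,0],[0,0,-133,0,0]],
  ],
)

```text
time: 3.23
tool_pos: [0.4291, 0.1638, 0.0098]
ee_rot: [-3.141, -0.004, 0.0]
wrist_force: [-0.9, 0.3, -0.0]
width: 0.0439
```

step_arm(
  plan=[
    [[0,0,0,0,0],[0,0,0,0,0],[0,0,0,0,0],[0,0,20,0,0],[0,0,45,0,0],[0,0,80,0,0],[0,0,90,0,0],[0,0,90,0,0]],
  ],
)

```text
time: 3.9
tool_pos: [0.4296, 0.165, 0.1015]
ee_rot: [-3.14, -0.009, 0.002]
wrist_force: [0.8, -0.7, -1.2]
width: 0.0215
```

Run:
```python
from h import *
import json
print("footA",end=" ")
# foot from w1 picture: pose known
class D: pass
p=np.array([.48506,-.10909,.22474]); Rt=R.from_euler("xyz",[3.14155,.0011,.0046]).as_matrix()
s=cams.snapshot("wrist");T=s["T_tool_cam"];c=(cv2.imread("pics/w1.png"),s["camera_matrix"],Rt@T[:3,:3],Rt@T[:3,3]+p)
im=c[0]; hsv=cv2.cvtColor(im,cv2.COLOR_BGR2HSV)[110:215,195:305]
m=((hsv[...,1]>90)&(hsv[...,0]<25)).astype(np.uint8)
m=cv2.morphologyEx(m,cv2.MORPH_CLOSE,np.ones((7,7)))
k=max(cv2.findContours(m,0,2)[0],key=cv2.contourArea); e=cv2.fitEllipse(cv2.convexHull(k)); u,v=e[0][0]+195,e[0][1]+110
print(e,u,v,w(c,u,v,.008),w(c,380,91,.04))
print(robot.get_obs()["tool_pos"],robot.get_obs()["width"])
```

```text
footA ((54.15255355834961, 51.767215728759766), (73.1368637084961, 80.49897766113281), 10.720447540283203) 249.1525535583496 161.76721572875977 [ 0.48982159 -0.10467939  0.008     ] [ 0.57427883 -0.24878897  0.04      ]
[0.42794717 0.16457146 0.09885797] 0.021402511260665148
```

step_arm(
  plan=[
    [[8,-38,0,0,0],[16,-76,0,0,0],[24,-114,0,0,0],[32,-152,0,0,0],[40,-190,0,0,0],[48,-225,0,0,0],[56,-255,0,0,0],[59,-270,0,0,0]],
  ],
)

```text
time: 4.62
tool_pos: [0.4848, -0.1089, 0.0946]
ee_rot: [3.142, 0.004, -0.001]
wrist_force: [0.4, -0.5, 0.1]
width: 0.0214
```

step_arm(
  plan=[
    [[0,0,-10,0,0],[0,0,-20,0,0],[0,0,-20,0,0]],
  ],
)

```text
time: 4.87
tool_pos: [0.4827, -0.104, 0.0727]
ee_rot: [-3.138, 0.008, 0.002]
wrist_force: [0.2, -0.2, -1.6]
width: 0.0215
```

Run:
```python
from h import *
o=robot.get_obs();print(o["time"],o["tool_pos"],o["ee_rot"],o["width"])
c=shot("wrist","w3.png")
print(px(c,(.487,-.1055,.01)),w(c,249,164,.01))
```

```text
4.8667 [ 0.48266266 -0.10401607  0.07269273] [-3.13823369e+00  8.33469483e-03  2.13450668e-03] 0.02146388908601868
[254.5901686  193.05945335] [ 0.51018516 -0.10111001  0.01      ]
```

View pics/w3.png

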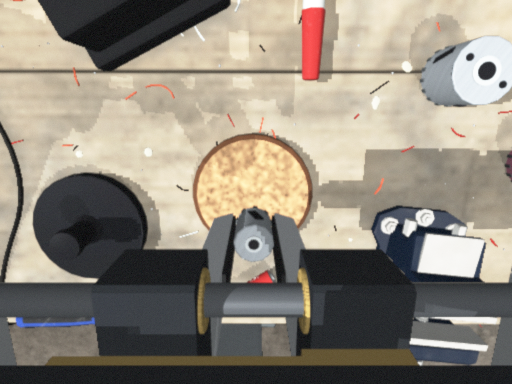

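Run:
```python
from h import *
for i in range(4):
    o=robot.get_obs();c=shot("wrist")
    print(o["tool_pos"],w(c,254,244,o["tool_pos"][2]+.0255),w(c,252.5,193,.01))
```

```text
[ 0.48338089 -0.10393203  0.07403281] [ 0.48419563 -0.10496474  0.09953281] [ 0.48751047 -0.10380384  0.01      ]
[ 0.48429974 -0.10410306  0.07537242] [ 0.48504903 -0.10510996  0.10087242] [ 0.48822477 -0.10403153  0.01      ]
[ 0.48505848 -0.10432806  0.07640525] [ 0.48575564 -0.10531452  0.10190525] [ 0.48883474 -0.10430447  0.01      ]
[ 0.48559309 -0.10457111  0.07718324] [ 0.48625098 -0.10554288  0.10268324] [ 0.48926012 -0.10458446  0.01      ]
```

step_arm(
  plan=[
    [[3,1,-15,0,0],[3,1,-30,0,0],[3,1,-42,0,0],[3,1,-50,0,0],[3,1,-55,0,0],[3,1,-58,0,0],[3,1,-58,0,0],[3,1,-58,0,0]],
  ],
)

```text
time: 5.78
tool_pos: [0.4895, -0.1049, 0.0202]
ee_rot: [3.141, -0.001, 0.002]
wrist_force: [1.1, -0.1, -0.4]
width: 0.0217
```

step_arm(
  plan=[
    [[0,0,0,0,0],[0,0,-2,0,0],[0,0,-2,0,0],[0,0,-2,0,30],[0,0,-2,0,30],[0,0,-2,0,40]],
  ],
)

```text
time: 6.28
tool_pos: [0.489, -0.1049, 0.0176]
ee_rot: [3.141, -0.0, 0.002]
wrist_force: [-0.5, -0.1, 0.2]
width: 0.0315
```

step_arm(
  plan=[
    [[0,0,10,0,40],[0,0,25,0,40],[0,0,45,0,60],[0,0,80,0,100],[0,0,100,0,100],[0,0,100,0,100],[0,0,100,0,100]],
  ],
)

```text
time: 6.87
tool_pos: [0.4899, -0.1051, 0.1194]
ee_rot: [3.14, -0.004, 0.002]
wrist_force: [-0.5, -0.2, -0.4]
width: 0.0676
```

Run:
```python
from h import *
for i in range(3): shot("wrist")
o=robot.get_obs();c=shot("wrist","w4.png")
print(o["time"],o["tool_pos"],o["ee_rot"],px(c,(.488,-.104,.01)),px(c,(.488,-.104,.042)))
```

```text
7.0167 [ 0.48774189 -0.10440648  0.11575742] [-3.14061823e+00  3.19685829e-03  1.79784736e-03] [252.18328034 185.61829479] [252.05002025 194.73504262]
```

View pics/w4.png

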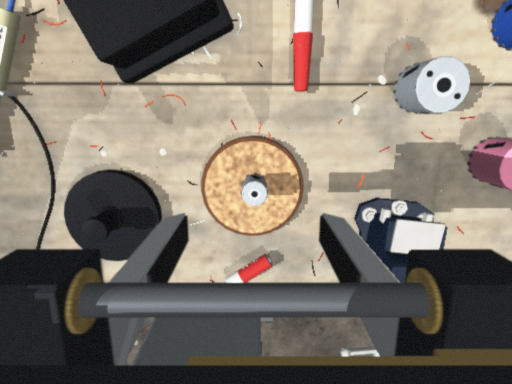

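Run:
```python
from h import *
for i in range(3): shot("wrist")
o=robot.get_obs();c=shot("wrist");print(o["tool_pos"])
print(w(c,444,86,.04), w(c,255,194,.042),w(c,252,185,.01))
```

```text
[ 0.48811207 -0.10454015  0.11613427]
[ 0.57459234 -0.25138725  0.04      ] [ 0.48895025 -0.10658693  0.042     ] [ 0.48893544 -0.10398686  0.01      ]
```

step_arm(
  plan=[
    [[20,-34,0,0,70],[40,-67,0,0,70],[60,-100,0,0,70],[75,-125,0,0,70],[84,-140,0,0,70],[86,-144,0,0,70],[86,-144,0,0,70]],
  ],
)

```text
time: 7.85
tool_pos: [0.5747, -0.2495, 0.1164]
ee_rot: [-3.141, 0.002, 0.0]
wrist_force: [0.3, 0.1, 0.3]
width: 0.066
```

Run:
```python
from h import *
for i in range(3): shot("wrist")
o=robot.get_obs();c=shot("wrist","w5.png")
print(o["time"],o["tool_pos"],o["ee_rot"],px(c,(.5755,-.249,.04)))
```

```text
8.0 [ 0.57434018 -0.24750837  0.11738781] [-3.14087531e+00  7.07884950e-04  2.76029554e-03] [254.31612659 192.77783151]
```

View pics/w5.png

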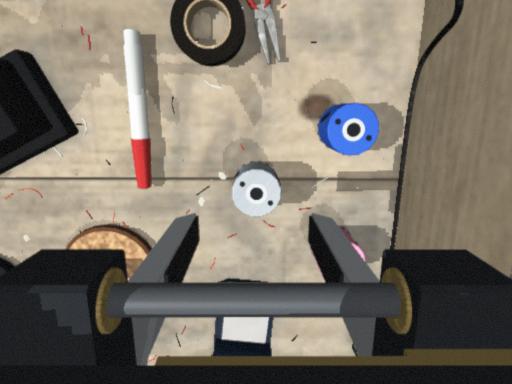

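step_arm(
  plan=[
    [[1,-2,-30,0,70],[1,-2,-60,0,70],[1,-2,-85,0,70],[1,-2,-100,0,70],[1,-2,-109,0,70],[1,-2,-109,0,70],[1,-2,-109,0,0],[1,-2,-109,0,0]],
  ],
)

```text
time: 8.72
tool_pos: [0.577, -0.251, 0.0106]
ee_rot: [3.14, -0.003, 0.002]
wrist_force: [0.2, -0.1, 0.6]
width: 0.0558
```

step_arm(
  plan=[
    [[0,0,0,0,0],[0,0,0,0,0],[0,0,20,0,0],[0,0,45,0,0],[0,0,75,0,0],[0,0,90,0,0],[0,0,90,0,0],[0,0,90,0,0]],
  ],
)

```text
time: 9.38
tool_pos: [0.5765, -0.2512, 0.0999]
ee_rot: [3.14, -0.003, 0.002]
wrist_force: [0.4, -0.1, -2.0]
width: 0.0407
```

Run:
```python
from h import *
for i in range(4): shot("wrist")
o=robot.get_obs();print(o["tool_pos"],o["width"])
```

```text
[ 0.57462193 -0.25012343  0.0959785 ] 0.04070246454473632
```

step_arm(
  plan=[
    [[-20,33,0,0,0],[-40,66,0,0,0],[-60,100,0,0,0],[-75,125,0,0,0],[-84,140,0,0,0],[-86,145,0,0,0],[-86,145,0,0,0],[-86,145,0,0,0]],
  ],
)

```text
time: 10.25
tool_pos: [0.4901, -0.1062, 0.098]
ee_rot: [3.141, 0.0, 0.002]
wrist_force: [0.9, 0.3, -1.2]
width: 0.0406
```

Run:
```python
from h import *
for i in range(4): shot("wrist")
o=robot.get_obs();c=shot("wrist","w6.png");shot("side")
print(o["time"],o["tool_pos"],o["ee_rot"],o["width"],px(c,(.489,-.1045,.01)),px(c,(.489,-.105,o["tool_pos"][2]+.032)))
```

```text
10.45 [ 0.49035429 -0.10682622  0.09824722] [3.14133513e+00 3.18195041e-04 4.82585067e-04] 0.04081933642803634 [249.78646771 192.42586996] [248.49457343 253.01940428]
```

View pics/w6.png

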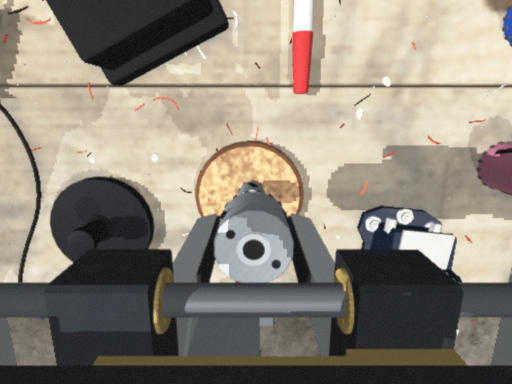

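step_arm(
  plan=[
    [[-1,2,-15,0,0],[-1,2,-30,0,0],[-1,2,-45,0,0],[-1,2,-58,0,0],[-1,2,-68,0,0],[-1,2,-75,0,0],[-1,2,-78,0,0],[-1,2,-78,0,0]],
  ],
)

```text
time: 11.22
tool_pos: [0.4892, -0.1041, 0.0211]
ee_rot: [3.141, -0.0, 0.002]
wrist_force: [0.8, -0.5, -1.6]
width: 0.0409
```

step_arm(
  plan=[
    [[0,0,0,0,0],[0,0,-2,0,0],[0,0,-2,0,0],[0,0,-2,0,0]],
  ],
)

```text
time: 11.55
tool_pos: [0.4897, -0.1041, 0.0209]
ee_rot: [3.141, -0.002, 0.002]
wrist_force: [-4.3, 0.8, 9.2]
width: 0.0413
```

step_arm(
  plan=[
    [[0,0,1,0,60],[0,0,1,0,60],[0,0,1,0,70],[0,0,15,0,70],[0,0,40,0,90],[0,0,75,0,100],[0,0,110,0,100],[0,0,110,0,100]],
  ],
)

```text
time: 12.22
tool_pos: [0.4933, -0.1052, 0.1365]
ee_rot: [3.137, -0.014, 0.002]
wrist_force: [1.5, -0.2, 0.4]
width: 0.0889
```

Run:
```python
from h import *
for i in range(4): shot("wrist")
o=robot.get_obs();c=shot("wrist","w7.png")
print(o["time"],o["tool_pos"],o["ee_rot"],px(c,(.489,-.1045,.01)),px(c,(.489,-.1045,.05)))
```

```text
12.4167 [ 0.4880563  -0.10352529  0.12700456] [-3.14090461e+00  2.37345605e-03  1.78670844e-03] [253.63186507 182.26055011] [253.69353608 192.99580929]
```

View pics/w7.png

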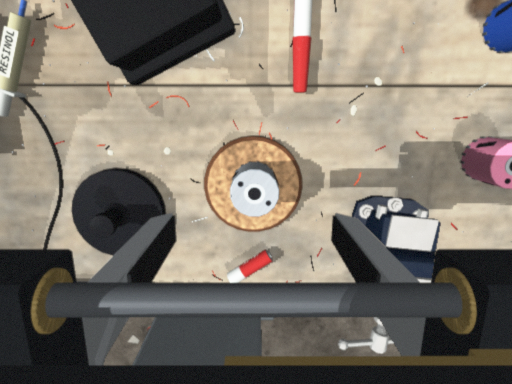

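step_arm(
  plan=[
    [[-5,35,0,0.12,100],[-10,70,0,0.24,100],[-15,105,0,0.36,100],[-20,140,0,0.48,100],[-25,175,0,0.6,100],[-30,210,0,0.72,100],[-35,245,0,0.84,100],[-40,280,0,0.96,100]],
  ],
)

```text
time: 13.13
tool_pos: [0.4471, 0.1775, 0.1264]
ee_rot: [-3.139, 0.003, 0.968]
wrist_force: [-0.5, 0.8, -0.3]
width: 0.0941
```

step_arm(
  plan=[
    [[-3,35,0,0.12,100],[-6,70,0,0.24,100],[-10,100,0,0.36,100],[-14,118,0,0.48,100],[-16,123,0,0.61,100],[-16,123,0,0.61,100],[-16,123,0,0.61,100]],
  ],
)

```text
time: 13.72
tool_pos: [0.4319, 0.2989, 0.1266]
ee_rot: [-3.139, 0.002, 1.57]
wrist_force: [-0.2, -0.3, -0.3]
width: 0.094
```

Run:
```python
from h import *
for i in range(4): shot("wrist")
o=robot.get_obs();c=shot("wrist","w8.png")
print(o["time"],o["tool_pos"],o["ee_rot"],o["joint_positions"],px(c,(.4327,.2997,.048)))
```

```text
13.9167 [0.43299084 0.29828817 0.12804177] [-3.14103240e+00  5.78951714e-04  1.56892483e+00] [ 4.95544382e-01  6.23911802e-02  1.55132035e+00 -2.41681727e-04
  1.52864973e+00  4.97426315e-01] [253.53920535 191.46595849]
```

View pics/w8.png

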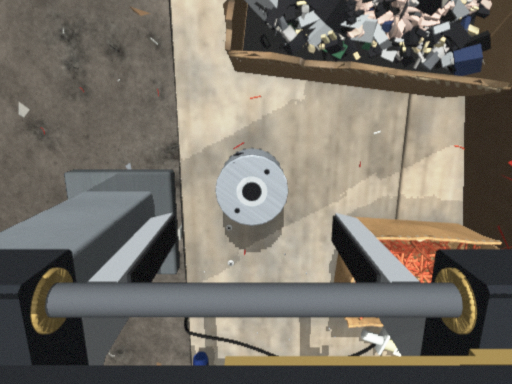

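step_arm(
  plan=[
    [[-1,2,-35,0,88],[-1,2,-65,0,88],[-1,2,-90,0,88],[-1,2,-107,0,88],[-1,2,-116,0,88],[-1,2,-116,0,88],[-1,2,-116,0,0],[-1,2,-116,0,0]],
  ],
)

```text
time: 14.63
tool_pos: [0.4332, 0.3017, 0.0142]
ee_rot: [3.139, -0.002, 1.571]
wrist_force: [-0.3, 0.8, 0.3]
width: 0.0727
```

step_arm(
  plan=[
    [[0,0,0,0,0],[0,0,0,0,0],[0,0,20,0,0],[0,0,45,0,0],[0,0,75,0,0],[0,0,90,0,0],[0,0,100,0,0],[0,0,100,0,0]],
  ],
)

```text
time: 15.3
tool_pos: [0.4334, 0.302, 0.1154]
ee_rot: [3.137, -0.003, 1.572]
wrist_force: [0.7, 1.1, -1.7]
width: 0.0623
```

Run:
```python
from h import *
for i in range(4): shot("wrist")
o=robot.get_obs();print(o["tool_pos"],o["width"])
```

```text
[0.43075325 0.30057821 0.11043807] 0.06259294579796063
```

step_arm(
  plan=[
    [[6,-35,0,0,0],[12,-73,0,0,0],[18,-111,0,0,0],[24,-149,0,0,0],[30,-187,0,0,0],[36,-225,0,0,0],[42,-263,0,0,0],[46,-300,0,0,0]],
  ],
)

```text
time: 16.17
tool_pos: [0.4769, -0.0007, 0.1108]
ee_rot: [-3.139, -0.0, 1.572]
wrist_force: [-0.1, 0.4, -1.3]
width: 0.0625
```

step_arm(
  plan=[
    [[4,-38,0,0,0],[7,-70,0,0,0],[9,-92,0,0,0],[11,-103,0,0,0],[11,-106,0,0,0],[11,-106,0,0,0],[11,-106,0,0,0]],
  ],
)

```text
time: 16.75
tool_pos: [0.4885, -0.1035, 0.1118]
ee_rot: [-3.14, -0.001, 1.573]
wrist_force: [0.1, 0.6, -1.9]
width: 0.0626
```

Run:
```python
from h import *
for i in range(4): shot("wrist")
o=robot.get_obs();c=shot("wrist","w9.png");shot("side")
print(o["time"],o["tool_pos"],o["ee_rot"],o["width"],px(c,(.489,-.1045,.01)),px(c,(.489,-.105,.05)),px(c,(.489,-.105,o["tool_pos"][2]+.035)))
```

```text
16.95 [ 0.48887078 -0.1034897   0.11253129] [ 3.14146966e+00 -2.91598238e-04  1.57378975e+00] 0.06253047086211823 [253.94768764 187.96819776] [253.99339363 200.6386829 ] [254.20995342 255.5485477 ]
```

View pics/w9.png

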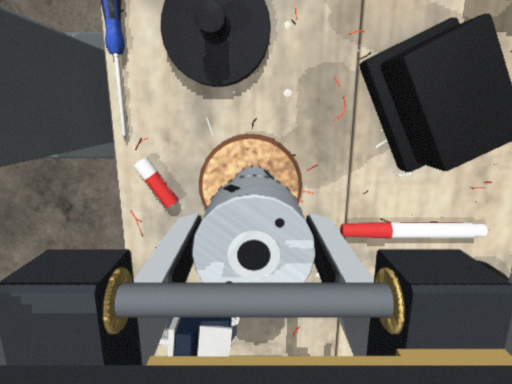

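step_arm(
  plan=[
    [[0,-1,-15,0,0],[0,-1,-30,0,0],[0,-1,-45,0,0],[0,-1,-58,0,0],[0,-1,-70,0,0],[0,-1,-79,0,0],[0,-1,-85,0,0],[0,-1,-87,0,0]],
  ],
)

```text
time: 17.72
tool_pos: [0.4883, -0.1055, 0.0244]
ee_rot: [-3.14, -0.001, 1.572]
wrist_force: [-0.2, 0.2, -2.8]
width: 0.0624
```

step_arm(
  plan=[
    [[0,0,0,0,0],[0,0,-2,0,0],[0,0,-3,0,0],[0,0,-3,0,0]],
  ],
)

```text
time: 18.05
tool_pos: [0.4898, -0.1061, 0.0243]
ee_rot: [3.139, 0.001, 1.572]
wrist_force: [-1.5, 0.4, 3.9]
width: 0.0627
```

step_arm(
  plan=[
    [[0,0,1,0,80],[0,0,1,0,80],[0,0,1,0,88],[0,0,15,0,90],[0,0,40,0,100],[0,0,75,0,100],[0,0,110,0,100],[0,0,120,0,100]],
  ],
)

```text
time: 18.72
tool_pos: [0.4918, -0.1067, 0.1487]
ee_rot: [3.132, 0.003, 1.572]
wrist_force: [-0.0, 0.1, 0.8]
width: 0.0941
```

step_arm(
  plan=[
    [[-3,15,0,0,100],[-8,40,0,0,100],[-15,70,0,0,100],[-22,100,0,0,100],[-27,125,0,0,100],[-29,135,0,0,100],[-29,135,0,0,100],[-29,135,0,0,100]],
  ],
)

```text
time: 19.38
tool_pos: [0.46, 0.0289, 0.1422]
ee_rot: [3.142, 0.001, 1.573]
wrist_force: [0.8, -0.3, -1.1]
width: 0.0937
```

Run:
```python
from h import *
for i in range(4): shot("wrist")
o=robot.get_obs();c=shot("wrist","w10.png")
print(o["time"],o["tool_pos"],o["ee_rot"],o["width"],px(c,(.489,-.1045,.01)),px(c,(.489,-.1045,.058)),px(c,(.460,.030,.012)),px(c,(.460,.030,.046)))
```

```text
19.5833 [0.46019295 0.02805895 0.14233008] [-3.14151280e+00  4.12962223e-04  1.57000968e+00] 0.09384506335991677 [279.8602618  296.95420208] [283.8786494  325.69752545] [253.62622818 178.34960607] [253.6174806  186.34403297]
```

View pics/w10.png

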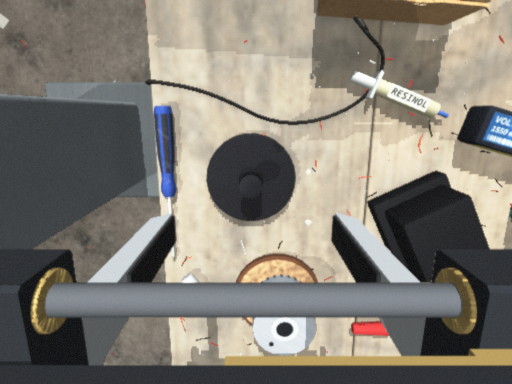

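Cover disc is at (251,177) and its knob at (251,185). The large saw's top is partly hidden near (285,329), so I look at it properly from above.

step_arm(
  plan=[
    [[5,-25,0,0,100],[12,-60,0,0,100],[19,-95,0,0,100],[25,-120,0,0,100],[29,-133,0,0,100],[29,-133,0,0,100],[29,-133,0,0,100]],
  ],
)

```text
time: 20.22
tool_pos: [0.4887, -0.1039, 0.1422]
ee_rot: [-3.141, -0.001, 1.57]
wrist_force: [-0.6, 0.6, 0.3]
width: 0.0941
```

Run:
```python
from h import *
for i in range(4): shot("wrist")
o=robot.get_obs();c=shot("wrist","w11.png")
print(o["time"],o["tool_pos"],o["ee_rot"],px(c,(.489,-.1045,.01)),px(c,(.489,-.1045,.058)))
```

```text
20.4167 [ 0.4887106  -0.10243159  0.14256161] [ 3.14150119e+00 -4.49387104e-04  1.57361828e+00] [254.07832067 181.88890054] [254.15221439 194.16639409]
```

View pics/w11.png

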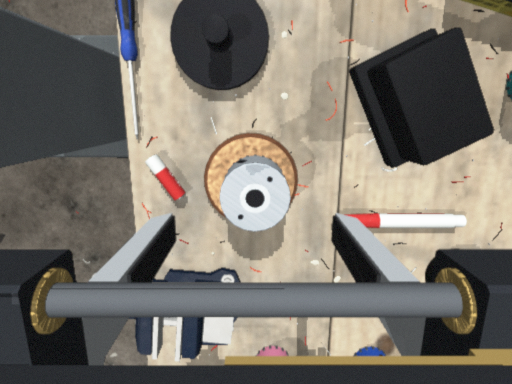

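The large saw's top is at (255,197) and the foot at (251,180), so the saw is seated about 5 mm off centre, within tolerance. Next is the cover.

step_arm(
  plan=[
    [[-5,25,0,0,80],[-12,60,0,0,60],[-19,95,0,0,55],[-26,120,0,0,55],[-30,134,-10,0,55],[-30,134,-35,0,55],[-30,134,-65,0,55],[-30,134,-95,0,55]],
  ],
)

```text
time: 21.13
tool_pos: [0.4593, 0.0317, 0.0476]
ee_rot: [3.138, 0.0, 1.575]
wrist_force: [0.5, -0.6, 0.1]
width: 0.0519
```

step_arm(
  plan=[
    [[0,0,-18,0,55],[0,0,-31,0,55],[0,0,-31,0,55],[0,0,-31,0,0],[0,0,-31,0,0],[0,0,-31,0,0],[0,0,-31,0,0],[0,0,-31,0,0]],
  ],
)

```text
time: 21.8
tool_pos: [0.4593, 0.0302, 0.0174]
ee_rot: [3.14, 0.0, 1.572]
wrist_force: [-1.9, 0.4, 1.6]
width: 0.0217
```

step_arm(
  plan=[
    [[0,0,20,0,0],[0,0,45,0,0],[0,0,75,0,0],[0,0,100,0,0],[0,0,110,0,0],[0,0,110,0,0],[0,0,110,0,0],[0,0,110,0,0]],
  ],
)

```text
time: 22.47
tool_pos: [0.4576, 0.0303, 0.1244]
ee_rot: [-3.138, -0.0, 1.572]
wrist_force: [0.4, -0.1, -2.1]
width: 0.0196
```

Run:
```python
from h import *
for i in range(4): shot("wrist")
o=robot.get_obs();print(o["tool_pos"],o["width"])
```

```text
[0.45790556 0.03027668 0.12477159] 0.019000545843406182
```

step_arm(
  plan=[
    [[5,-22,0,0,0],[12,-52,0,0,0],[19,-85,0,0,0],[25,-112,0,0,0],[29,-129,0,0,0],[31,-136,0,0,0],[31,-136,0,0,0],[31,-136,0,0,0]],
  ],
)

```text
time: 23.33
tool_pos: [0.4895, -0.1052, 0.1259]
ee_rot: [-3.14, -0.001, 1.571]
wrist_force: [-0.1, 0.4, -0.1]
width: 0.0193
```

Run:
```python
from h import *
for i in range(4): shot("wrist")
o=robot.get_obs();c=shot("wrist","w12.png")
print(o["time"],o["tool_pos"],o["ee_rot"],o["width"],px(c,(.489,-.1055,o["tool_pos"][2]-.004)),px(c,(.489,-.1055,.058)))
```

```text
23.5333 [ 0.48970704 -0.10458366  0.12647436] [ 3.14155956e+00 -3.60124367e-04  1.57342599e+00] 0.019173546378173454 [252.73777014 226.2439861 ] [252.96416677 197.89868982]
```

View pics/w12.png

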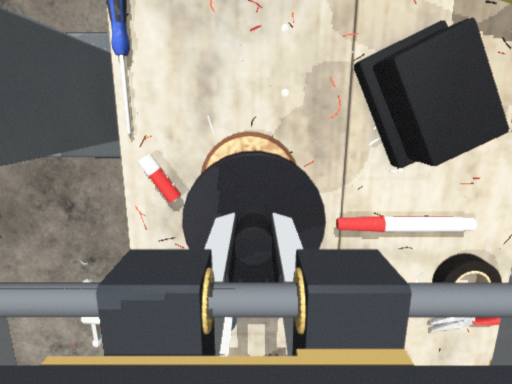

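step_arm(
  plan=[
    [[0,-2,-12,0,0],[0,-2,-24,0,0],[0,-2,-35,0,0],[0,-2,-44,0,0],[0,-2,-51,0,0],[0,-2,-56,0,0],[0,-2,-57,0,0],[0,-2,-57,0,0]],
  ],
)

```text
time: 24.25
tool_pos: [0.4898, -0.1078, 0.0692]
ee_rot: [-3.141, -0.0, 1.572]
wrist_force: [-0.7, -0.8, -1.0]
width: 0.0193
```

step_arm(
  plan=[
    [[0,0,-1,0,0],[0,0,-2,0,0],[0,0,-2,0,0],[0,0,-2,0,0]],
  ],
)

```text
time: 24.58
tool_pos: [0.4903, -0.108, 0.0681]
ee_rot: [3.14, 0.0, 1.572]
wrist_force: [-0.8, -0.4, 0.6]
width: 0.0192
```

step_arm(
  plan=[
    [[0,0,-1,0,0],[0,0,-1,0,0],[0,0,-1,0,30],[0,0,-1,0,30],[0,0,-1,0,45],[0,0,-1,0,45]],
  ],
)

```text
time: 25.08
tool_pos: [0.4897, -0.1077, 0.0662]
ee_rot: [-3.141, -0.0, 1.572]
wrist_force: [-0.2, -0.5, 0.1]
width: 0.0382
```

step_arm(
  plan=[
    [[0,0,15,0,50],[0,0,35,0,50],[0,0,65,0,50],[0,0,100,0,60],[0,60,110,0,60],[0,100,110,0,60],[0,100,110,0,60],[0,100,110,0,60]],
  ],
)

```text
time: 25.75
tool_pos: [0.4899, -0.0046, 0.1771]
ee_rot: [3.14, -0.001, 1.576]
wrist_force: [-0.1, 0.1, 0.3]
width: 0.0567
```

Run:
```python
from h import *
for i in range(4): shot("wrist")
o=robot.get_obs();t=shot("top");s=shot("side");c=shot("wrist")
print(o["time"],o["tool_pos"],o["wrist_force"])
P=(.4895,-.1065,.062);K=(.4895,-.1065,.096)
crops=[]
for k in (c,t,s):
    a=px(k,P);b=px(k,K);u,v=a.astype(int);r=60 if k is c else 40
    print(a,b,(u-r,v-r))
    crops.append(cv2.resize(k[0][max(v-r,0):v+r,u-r:u+r],(266,266),interpolation=cv2.INTER_CUBIC))
cv2.imwrite("pics/fin.png",np.hstack(crops))
```

```text
25.95 [ 0.489736   -0.00868439  0.17600112] [ 0.39162275 -0.68150198  0.0624861 ]
[253.66233209 276.84236858] [253.63028488 295.79333895] (np.int64(193), np.int64(216))
[292.30236683 234.37031781] [293.75883614 233.39404889] (np.int64(252), np.int64(194))
[291.36425437 180.69495568] [292.04868265 171.37635436] (np.int64(251), np.int64(140))
```

View pics/fin.png

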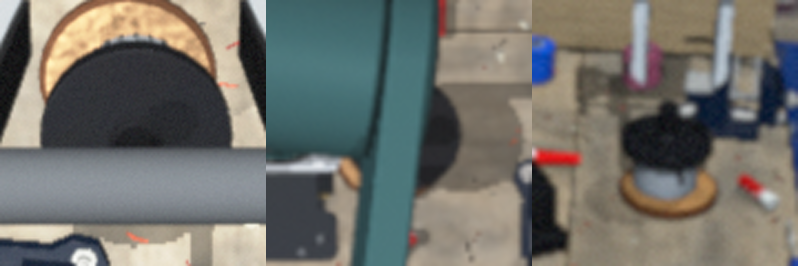

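```bash
python3 -c "
from bench import robot
print(robot.close_job())"
```

```text
the job is handed in; nothing more can be done
None
```

I nested the three saws on the foot (small, then medium, then large), laid the cover on top, and handed the job in at about 26 s of the 112 s. The hand-in gives no verdict.

- **Seating:** the medium and large saws met the foot about 10 mm above the height at which they were gripped, which is the foot's thickness. The final side and wrist views show the cover lying flat on the large saw. The arm is clear of everything, with no contact force.
- **Centring:** the wrist views put the large saw about 3–6 mm off the foot's centre, against the 12 mm allowed. I estimate the cover is about 2 mm from the large saw's axis.
- **What disagreed:** the wrist camera's readings differed by about 2–3 mm between the two gripper orientations. That is roughly its calibration error, so I averaged them.
- **Weaker checks:** contact with the cover gave only a faint force reading, so I released it within about 1 mm of its seat. In the last pictures the arm hid the stack from the top camera, and the gripper hid part of the cover from the wrist camera.

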